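Fit the keyed drive spindle to the food processor base

TASK

Swing the latch lever of the food processor base free, raise the lid until it stands upright or further back, and leave it so, then take the drive spindle from its wooden stand and push it down into the hub in the base, turning it until its key slips into the keyway, until its shoulder sits flush on the hub. A spring under it pushes it out again, so keep gripping it and keep it pressed fully home: the job finishes while you hold it there. Leave the tin, the jar and the bowl where they are.

Things in the scene. Friction and masses are not known exactly. Their poses are not given: they have to be found in the camera images.
- motor_base: white plastic food processor base, a box 120 (x) x 150 (y) x 80 mm high, fixed to the worktop, open at the top under its lid. Origin: centre of its underside; z up, -x is its front (roughly towards the robot, yaw within 0.2 rad), +y its left side, where the latch post stands. Walls 6 mm thick; inside, a grey deck at 54 mm height surrounds the steel hub, which is in the middle.
- hub_top (a point): centre of the hub's mouth, 74 mm above the worktop, on the hub's vertical axis; axes as motor_base. Hub: stiff steel collar (0.5 N m to turn), 48 mm wide, with a round bore 23 mm wide and one keyway, a notch 7.5 mm wide that reaches 17.5 mm from the axis through the whole depth. The keyway points to the base's -x side, give or take the hub's turn (see bore_bottom).
- bore_bottom (a point): point on the hub's axis at the top of the resting ejector pin, 36 mm below the mouth; axes as motor_base. The hub and its keyway may stand turned up to 0.4 rad either way about the vertical from the base's -x; that turn is not reported: it can be seen from above with the lid open, or felt by turning the spindle under a light push until the key drops in.
- ejector (a joint): travel of the brass ejector pin at the bottom of the bore, m: 0 up at rest, grows as the spindle presses it down; about 0.006 when the spindle's shoulder sits on the hub. Its spring takes 3 N to start and 8 N at 0.006, and lifts the spindle about 6 mm when it is let go.
- latch (a joint): angle of the latch lever, rad: 0 = lying across the lid and holding it shut; grows as the lever swings horizontally, clockwise seen from above, towards the base's front, up to 1.75; clear of the lid beyond 1.25. It stays where it is left (about 1.5 N at the knob). It starts between 0 and 0.15.
- latch_knob (a point): centre of the top end of the lever's upright round grey knob, 14 mm thick and 34 mm high (its top is 128 mm above the worktop). The lever's vertical pivot is at x = -35, y = +88 mm in the frame of motor_base, 45 mm from the knob's axis; at joint 0 the knob lies from the pivot towards the base's -y, at 1.57 towards its -x.
- lid (a joint): angle of the lid, rad: 0 shut, grows as its front rises, up to 1.9; upright at 1.57. A stiff hinge keeps it where it is left (about 2 N at the handle).
- lid_hinge (a point): point on the lid's hinge axis, at the far rim of the base, in the middle, 84 mm above the worktop; the axis runs along the y of this frame (axes as motor_base).
- lid_bar (a point): middle of the lid's grey bail handle: a round bar 10 mm thick, 64 mm long, parallel to the hinge and 161 mm from it, in the plane of the 6 mm thick lid, 84 mm high when shut. It stands in front of the lid's front edge with about 30 mm free between bar and lid or base, and can be pinched from above, across the bar.
- spindle: loose keyed drive spindle, 98 mm, 0.14 kg, upright. Origin: centre of its lower tip; z up. Steel shaft 20 mm thick, z = 0 to 42 mm (lowest 4 mm tapered); key 5 mm wide on its -x side, out to 15 mm from the axis, z = 10 to 36 mm; white shoulder disc 42 mm wide, z = 42 to 48; white grip block 36 (x) x 24 (y) mm, z = 48 to 98, gripped across its y. Starts with the disc on the stand, yaw within 0.5 rad.
- spindle_shoulder (a point): centre of the underside of the spindle's shoulder disc, at z = 42 mm of the spindle; axes as spindle.
- stand: fixed round wooden stand on the brown dish towel (3 mm thick), 60 mm wide and 50 mm high on an 80 mm foot, with an upright hole 35 mm wide in which the spindle stands. Origin: centre of its underside.
- tin: loose food tin, 58 mm wide, 72 mm high; origin at the centre of its underside. To be left alone.
- jar: loose lidded jar, 68 mm wide, 106 mm high; origin at the centre of its underside. To be left alone.
- bowl: loose brown bowl, 133 mm wide, 55 mm high; origin at the centre of its underside. To be left alone.
There are look-alikes about, which are no part of the job. Leave any pink or yellow look-alike of the spindle alone.

How it is judged:
By the outcome, as a careful person would: the job done as asked, in the order asked, and still so for the second after the job is handed in, while the arm keeps its last pose, push and grip.
It also fails if it takes over 72 s, if anything falls off the work surface, if the arm or the gripper's body presses on something with over 40 N, if the wrist force passes 120 N, or if a joint passes its speed limit or range.

ROBOT

A 7-joint arm with a two-finger parallel gripper is mounted at the origin on a cart in front of the work surface, level with it; the furniture and walls round the work are solid. World frame = base frame: x ahead of the robot, y to its left, z up, the work surface at z = 0. Lengths are in m, angles in rad, forces in N, time in s.
With the tool pointing down it reaches from about 0.425 to 0.875 m from the base axis. Payload 4.7 kg.
Tool frame: the origin (TCP) lies at the very end of the fingers, on their centre line; the grasp point (between the pads) lies 19 mm behind it; z points along the fingers, y is the line along which they close (so a half turn about z gives the same grasp; the last joint's range is limited). The gripper opens to 87 mm and grips with 3 to 60 N. Pads are 19 mm wide; open, the fingers measure 117 mm over their backs; the gripper's body (75 mm by 190 mm) begins 51 mm behind the grasp point.
Start: joints at [-1.204, 0.321, -0.07, 1.45, 0.023, 1.371, -0.057], TCP at [0.225, 0.61, 0.223] pointing down, gripper open.
Joint ranges: [-2.86, 2.86], [-0.3, 2.09], [-1.38, 1.24], [0.06, 2.45], [-1.56, 4.7], [0.09, 2.05], [-2.69, 2.69]. Speed limits (rad/s): [2.57, 2.57, 3.14, 3.14, 3.14, 3.14, 3.14].

INTERFACE

Orientations are given as a rotation vector (axis times angle).
In Python, from bench import ctrl gives the robot as it stands.
- The arm moves only by the shell command python3 -m jog 'ROWS' [FORCE]. ROWS is JSON, a list that holds one entry, the list of rows, each a list of 7 numbers: the shift along the tool's x, y, z in mm, then the turn, a rotation vector about the tool's x, y, z in degrees, then the finger opening in mm, from 0 to 87. A call has 1 to 10 rows; each row is the pose to reach, as a shift and turn from the pose commanded when the call began, along the tool's axes at that moment; what a row does not reach only later rows make up. A row lasts 1/10 s, in which the tool goes at most 50 mm and 8.59 degrees, less where a joint would pass 70% of its speed; a pose out of reach is approached as far as the arm can. A call with a gripper value outside its range is refused whole. The fingers move at their own pace and stop on an object; FORCE is the grip in N (left out, the last holds). Time passes only in rows, so rows that repeat a pose let the fingers close. It gives the time, the measured TCP pose, the force, the opening and the grip force at its end, in the units of the state.
- ctrl.get_state(): the state, without advancing time (a new reading comes with each control period).
- ctrl.get_image(name): name is "scene" or "side" or "wrist"; returns a dict with "image" (480x640x3 uint8, red, green, blue), "depth" (480x640 float32, m along the optical axis (not along the pixel's ray), 0 where there is no reading), "fov_y" (degrees; the focal length in pixels is half the picture's height over the tangent of half this angle, whatever the lens; pixels are square), "cx", "cy" (the principal point, pixels), "k1" (the pictures are not rectified: a ray, as slopes to the right and down, at radius r is drawn at 1 + k1 r^2 times it, then the intrinsics apply), "rvec" (rotation vector, rad) and "tvec" (3), from world to camera coordinates, as OpenCV has them. Camera axes: x right, y down, z forward; pixel columns grow to the right and rows downward; lengths in m; the calibration is good to about 2 mm. A picture is of the moment at which its call begins.
- ctrl.close_job(): hands the job in; it is judged then, once.
The state is a dict: "time": time; "joint_positions": joint angles; "qd": joint speeds; "joint_torque": joint torques, N m; "position": TCP position; "tool_rot": TCP orientation; "ft_force": force on the tool from outside, world axes, zero at the start; "torque": the same for the moment, N m; "grip_width": opening from 0.0 (shut) to 1.0 (fully open); "grip_force": force on a finger pad.
Only numpy, scipy, OpenCV 4.12 (cv2) and the standard library are available. Lean on these libraries where they do the work, as an engineer would, in place of code of your own. Each camera call takes 0.05 s, during which the arm holds its last target. There are 200 camera calls.

## Working session

There is one attempt and no reset: what is moved stays moved. The work goes in short steps, Python scripts to look and compute and a shell command to move; the robot and the scene stay as the last step left them, time stands still between calls to the robot, and variables do not carry over. Pictures are saved under pics/ and viewed, at most 10 in all, crops included, and the job is handed in when it is done.

```bash
ls; mkdir -p pics; cat > h.py <<'E'
import numpy as np, cv2
from scipy.spatial.transform import Rotation as R
from bench import ctrl
def snap(n):
    im=ctrl.get_image(n); np.savez(f'pics/{n}.npz',**im); return im
def load(n): return dict(np.load(f'pics/{n}.npz',allow_pickle=True))
def px2w(im,u,v,z=None):
    """pixel -> world; by depth, or on the plane of height z"""
    f=240/np.tan(np.radians(float(im['fov_y']))/2)
    K=np.array([[f,0,im['cx']],[0,f,im['cy']],[0,0,1.]])
    d=np.array([float(im['k1']),0,0,0])
    s=cv2.undistortPoints(np.array([[[u,v]]],float),K,d)[0,0]
    r=R.from_rotvec(np.array(im['rvec'],float)).as_matrix(); t=np.array(im['tvec'],float)
    c=-r.T@t; ray=r.T@np.array([s[0],s[1],1])
    D=float(im['depth'][int(round(v)),int(round(u))]) if z is None else (z-c[2])/ray[2]
    return c+D*ray
def w2px(im,p):
    f=240/np.tan(np.radians(float(im['fov_y']))/2)
    K=np.array([[f,0,im['cx']],[0,f,im['cy']],[0,0,1.]])
    return cv2.projectPoints(np.array([p],float),np.array(im['rvec'],float),np.array(im['tvec'],float),K,np.array([float(im['k1']),0,0,0]))[0].ravel()
def go(p,yaw=None,Rt=None):
    """tool-frame shift mm, rotvec deg to reach p; tool down with y axis at yaw"""
    s=ctrl.get_state(); R0=R.from_rotvec(s['tool_rot']); 
    sh=R0.inv().apply(np.array(p)-s['position'])*1000
    out=[np.round(sh,1)]
    if yaw is not None:
        y=np.array([np.cos(yaw),np.sin(yaw),0]); z=np.array([0,0,-1.]); x=np.cross(y,z)
        Rt=R.from_matrix(np.c_[x,y,z])
    if Rt is not None: out.append(np.round((R0.inv()*Rt).as_rotvec(degrees=True),1))
    return out
E
python3 - <<'E'
from h import *
for n in ['scene','side','wrist']:
    im=snap(n); cv2.imwrite(f'pics/{n}0.png',im['image'][:,:,::-1])
    print(n,im['fov_y'],im['k1'],im['rvec'],im['tvec'])
s=ctrl.get_state();print(s)
print(R.from_rotvec(s['tool_rot']).as_matrix().round(3))
E
```

```text
pics
scene 45.62897533631939 -0.14426316777393314 [ 2.20965312 -1.01368683  0.37176775] [-0.33274724  0.37360617  1.39069928]
side 52.790645813968766 -0.028549481139403546 [ 2.16564084 -1.10782446  0.42737307] [-0.29267871  0.38171151  0.91388502]
wrist 65.56999573737218 0.019679761460462825 [-2.3893722  -1.66731638 -0.22247826] [-0.65009847 -0.03169235  0.38900816]
{'time': 0.15, 'joint_positions': array([-1.20391636,  0.32167965, -0.07008778,  1.45141863,  0.02263383,
        1.37079045, -0.05692772]), 'qd': array([ 0.00139894, -0.00297542,  0.00053906, -0.00264127, -0.00017297,
       -0.0011027 , -0.00176404]), 'joint_torque': array([-6.21519430e-04, -4.91793644e+01, -4.04983498e-01, -3.12879360e+01,
       -6.39563310e-02,  4.04201704e-02,  9.86860027e-05]), 'position': array([0.224486  , 0.60954997, 0.22168333]), 'tool_rot': array([-5.51239915e-01, -3.09270264e+00,  2.36014916e-03]), 'ft_force': array([ 0.09462939, -0.33115965, -0.52852104]), 'torque': array([-0.02096122,  0.00169677, -0.04525826]), 'grip_force': 0.0, 'grip_width': 1.0020182777316566}
[[-0.938  0.346 -0.   ]
 [ 0.346  0.938 -0.001]
 [-0.    -0.002 -1.   ]]
```

View pics/scene0.png

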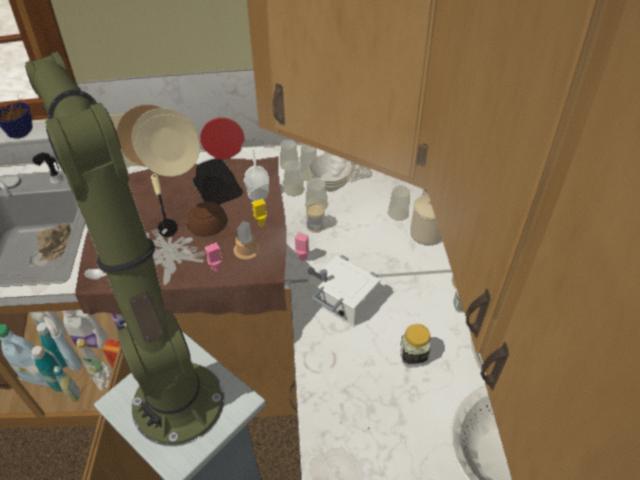

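View pics/side0.png

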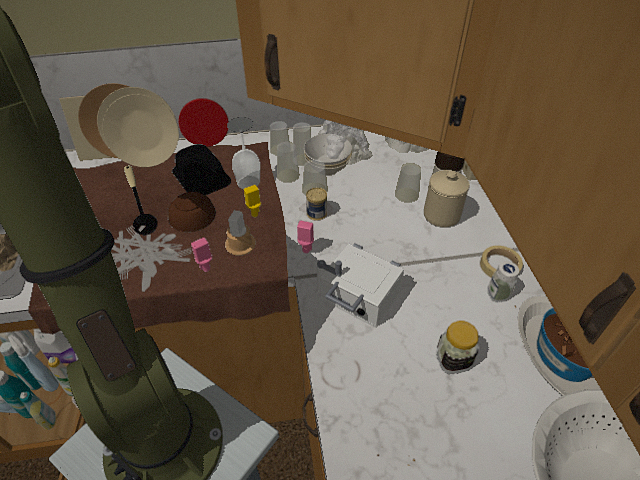

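The side view shows these candidates for the spindle: grey-white on the wooden stand (236,222), pink (202,250), pink (305,233) and yellow (252,195). I choose the one on the stand. The base is at about (368,282), with its latch knob at about (325,267) and lid bar at about (347,302). I'll check this in one close crop.

```bash
python3 - <<'E'
from h import *
im=load('side')
c=im['image'][195:335,210:410,::-1]
cv2.imwrite('pics/c1.png',cv2.resize(c,None,fx=4,fy=4,interpolation=cv2.INTER_CUBIC))
E
```

```text
(no output)
```

View pics/c1.png

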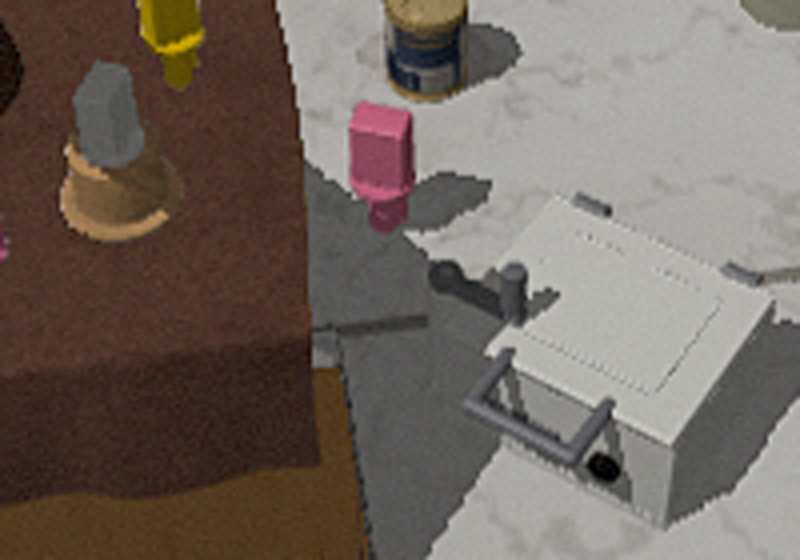

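The crop confirms it: the grey-white spindle (crop 107,120) stands in the wooden stand. The knob top is at crop (516,268), the bar ends at (470,400) and (575,458), and the lid corners at (487,348), (668,442), (773,300) and (560,195).

```bash
python3 - <<'E'
from h import *
im=load('side')
q=lambda x,y:(x/4+210-.4,y/4+195-.4)
P={}
for n,x,y,z in [('knob',516,268,.128),('pivot',447,275,.1),('barL',470,400,.089),('barR',575,458,.089),('NL',487,348,.087),('NR',668,442,.087),('FR',773,300,.087),('FL',560,195,.087)]:
    u,v=q(x,y); P[n]=px2w(im,u,v,z); print(n,P[n].round(3),px2w(im,u,v).round(3))
for a,b in [('NR','NL'),('FR','FL'),('barR','barL')]:
    d=P[b]-P[a]; print(a,b,np.linalg.norm(d).round(3),(np.arctan2(d[1],d[0])-np.pi/2).round(3))
print('centre',np.mean([P[k] for k in('NL','NR','FR','FL')],0))
# clouds
v,u=np.mgrid[190:340,205:415]
for n in ['side','scene']:
    I=load(n); 
    f=240/np.tan(np.radians(float(I['fov_y']))/2);K=np.array([[f,0,I['cx']],[0,f,I['cy']],[0,0,1.]])
    V,U=np.mgrid[0:480,0:640]
    s=cv2.undistortPoints(np.stack([U,V],-1).reshape(-1,1,2).astype(float),K,np.array([float(I['k1']),0,0,0]))[:,0]
    r=R.from_rotvec(I['rvec']).as_matrix(); D=I['depth'].reshape(-1,1)
    W=(np.c_[s,np.ones(len(s))]*D-I['tvec'])@r; ok=D[:,0]>0
    np.save(f'pics/{n}_cloud.npy',W.reshape(480,640,3))
    m=ok&(abs(W[:,2]-.087)<.006)&(np.hypot(*(W[:,:2]-P['NR'][:2]).T)<.2)
    rect=cv2.minAreaRect((W[m,:2]*1000).astype(np.float32)); print(n,'lid',rect,m.sum())
    S=px2w(load('side'),236.5,212)
    m=ok&(W[:,2]>.07)&(np.hypot(*(W[:,:2]-S[:2]).T)<.06)
    A=W[m]; print('spindle zmax',S,np.percentile(A[:,2],[50,90,98]),m.sum())
    T=A[A[:,2]>.09]; print('grip pts mean',T.mean(0),T.min(0),T.max(0))
    top=A[A[:,2]>np.percentile(A[:,2],98)-.006]; print('top',top.mean(0),cv2.minAreaRect((top[:,:2]*1000).astype(np.float32)))
E
```

```text
knob [ 0.479 -0.072  0.128] [ 0.48  -0.071  0.127]
pivot [ 0.473 -0.03   0.1  ] [ 0.477 -0.027  0.094]
barL [ 0.415 -0.086  0.089] [ 0.416 -0.086  0.088]
barR [ 0.416 -0.153  0.089] [ 0.418 -0.152  0.087]
NL [ 0.451 -0.072  0.087] [ 0.452 -0.071  0.085]
NR [ 0.455 -0.187  0.087] [ 0.456 -0.186  0.085]
FR [ 0.574 -0.184  0.087] [ 0.576 -0.183  0.084]
FL [ 0.572 -0.041  0.087] [ 0.643  0.002 -0.001]
NR NL 0.114 0.032
FR FL 0.143 0.014
barR barL 0.067 0.016
centre [ 0.5129566  -0.12087778  0.087     ]
side lid ((502.63092041015625, -201.15255737304688), (174.58839416503906, 366.17779541015625), 2.8085837364196777) 3235
spindle zmax [0.48097209 0.23472337 0.10806185] [0.09826804 0.10748636 0.10943208] 246
grip pts mean [0.46783139 0.22806486 0.10292882] [0.45128917 0.21508919 0.09005161] [0.49156263 0.24780697 0.11064337]
top [0.46982433 0.23013306 0.10655289] ((470.85089111328125, 230.0186767578125), (38.46398162841797, 24.990861892700195), 17.847131729125977)
scene lid ((500.8578186035156, -202.22496032714844), (174.6063232421875, 365.2392883300781), 1.7059674263000488) 2092
spindle zmax [0.48097209 0.23472337 0.10806185] [0.0987756  0.11115187 0.11373921] 191
grip pts mean [0.46896511 0.22621441 0.10451725] [0.45136215 0.21382513 0.09013804] [0.49157918 0.24462743 0.11466005]
top [0.4706542  0.22778293 0.11048683] ((469.5184326171875, 228.5509033203125), (36.63852310180664, 23.220930099487305), 19.5721435546875)
```

```bash
python3 - <<'E'
from h import *
print(go([.479,-.072,.2],np.radians(135)))
E
```

```text
[array([-474.3, -551.6,   22.6]), array([ -0.1,  -0. , -65.2])]
```

```bash
python3 -m jog '[[[-237,-276,11,0,0,-33,87],[-237,-276,11,0,0,-33,87],[-237,-276,11,0,0,-33,87],[-237,-276,11,0,0,-33,87],[-237,-276,11,0,0,-33,87],[-237,-276,11,0,0,-33,87],[-237,-276,11,0,0,-33,87],[-237,-276,11,0,0,-33,87],[-237,-276,11,0,0,-33,87]]]'; python3 -c "
from h import *
print(go([.479,-.072,.2],np.radians(135)))"
```

```text
time: 1.05
position: [0.3525, 0.2671, 0.2117]
tool_rot: [-0.342, 3.123, 0.001]
ft_force: [-0.0, 0.5, 0.2]
grip_width: 0.999
grip_force: 0.0
[array([ -50. , -358.4,   11.5]), array([  0. ,   0. , -32.5])]
```

```bash
python3 -m jog '[[[-50,-358,12,0,0,-32,60],[-50,-358,12,0,0,-32,60],[-50,-358,12,0,0,-32,60],[-50,-358,12,0,0,-32,60],[-50,-358,12,0,0,-32,60],[-50,-358,12,0,0,-32,60],[-50,-358,12,0,0,-32,60],[-50,-358,12,0,0,-32,60],[-50,-358,12,0,0,-32,60],[-50,-358,12,0,0,-32,60]]]'; python3 - <<'E'
from h import *
print(go([.479,-.072,.103],np.radians(135)))
im=snap('wrist'); cv2.imwrite('pics/w1.png',im['image'][:,:,::-1])
print(im['tvec'],im['rvec'],w2px(im,[.479,-.072,.128]))
E
```

```text
time: 2.05
position: [0.4803, -0.0672, 0.1994]
tool_rot: [1.198, -2.904, -0.0]
ft_force: [-0.5, 1.4, -1.0]
grip_width: 0.692
grip_force: 0.0
[array([ 4.3, -2.5, 96.4]), array([ 0. , -0. , -0.2])]
[ 0.38578074 -0.30891278  0.28941054] [-1.15768372 -2.7853932  -0.37390141] [309.63072929 250.87367177]
```

View pics/w1.png

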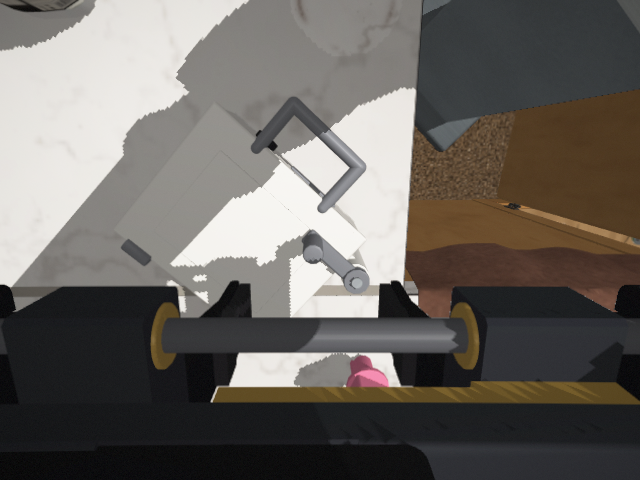

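The wrist view shows the knob top at (314,243), the pivot at (356,279), the bar corners at (295,103) and (360,167), and the lid's left front corner at (365,240).

```bash
python3 - <<'E'
from h import *
im=load('wrist')
for n,u,v,z in [('knob',314,243,.128),('piv',356,279,.1),('b1',295,103,.089),('b2',361,167,.089),('corner',366,240,.087)]:
  print(n,px2w(im,u,v,z).round(4),px2w(im,u,v).round(4))
print(w2px(im,[.479,-.067,.2]))
k=px2w(im,314,243,.128); k[2]=.103; print(go(k,np.radians(135)))
E
```

```text
knob [ 0.4732 -0.0737  0.128 ] [ 0.4736 -0.0733  0.1259]
piv [ 0.4762 -0.0269  0.1   ] [ 0.4762 -0.0268  0.0998]
b1 [ 0.4197 -0.1453  0.089 ] [ 0.4197 -0.1454  0.0884]
b2 [ 0.4172 -0.0822  0.089 ] [ 0.4171 -0.0819  0.0866]
corner [ 0.4515 -0.0398  0.087 ] [ 0.4587 -0.0149 -0.001 ]
[315.34312146 301.00946777]
[array([10. , -0.4, 96.3]), array([ 0., -0., -0.])]
```

```bash
python3 -m jog '[[[10,0,50,0,0,0,50],[10,0,96,0,0,0,50],[10,0,96,0,0,0,50],[10,0,96,0,0,0,0],[10,0,96,0,0,0,0],[10,0,96,0,0,0,0],[10,0,96,0,0,0,0],[10,0,96,0,0,0,0]]]' 15; python3 - <<'E'
from h import *
s=ctrl.get_state();print(s['grip_width']*87)
P=np.array([.4762,-.0265]);k=s['position'][:2]
for t in np.arange(.25,1.76,.25):
  # arc relative to start
  d=k-P; th=-t; c,n=np.cos(th),np.sin(th); q=P+np.array([[c,-n],[n,c]])@d
  print(round(t,2),go([*q,s['position'][2]])[0])
E
```

```text
time: 2.9
position: [0.4733, -0.0759, 0.1046]
tool_rot: [-1.196, 2.903, -0.0]
ft_force: [0.5, -0.2, -0.5]
grip_width: 0.202
grip_force: 0.0
17.547856280743773
0.25 [ 7.  10.1 -0. ]
0.5 [11.3 21.7 -0. ]
0.75 [12.6 34.  -0.1]
1.0 [10.8 46.2 -0.1]
1.25 [ 6.1 57.6 -0.1]
1.5 [-1.3 67.5 -0.1]
1.75 [-11.   75.2  -0.1]
```

```bash
python3 -m jog '[[[0,0,0,0,0,0,0],[0,0,0,0,0,0,0],[0,0,0,0,0,0,0],[6,9,0,0,0,0,0],[10,20,0,0,0,0,0],[11,31,0,0,0,0,0],[10,42,0,0,0,0,0],[6,53,0,0,0,0,0],[-1,62,0,0,0,0,0],[-2,63,0,0,0,0,0]]]' 15; python3 -m jog '[[[0,0,0,0,0,0,60],[0,0,0,0,0,0,60],[0,0,0,0,0,0,60],[0,0,-50,0,0,0,70],[0,0,-97,0,0,0,70],[0,0,-97,0,0,0,70]]]';  python3 - <<'E'
from h import *
im=snap('wrist'); cv2.imwrite('pics/w2.png',im['image'][:,:,::-1])
E
```

```text
time: 3.9
position: [0.4226, -0.0305, 0.1013]
tool_rot: [1.192, -2.891, -0.006]
ft_force: [-12.0, -4.3, 4.1]
grip_width: 0.008
grip_force: 6.2
time: 4.5
position: [0.4329, -0.0297, 0.2061]
tool_rot: [-1.193, 2.896, -0.002]
ft_force: [-0.7, 0.4, 0.3]
grip_width: 0.466
grip_force: 0.0
```

View pics/w2.png

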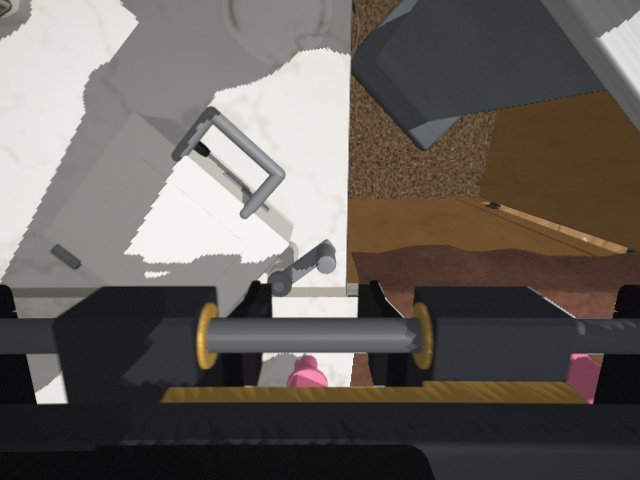

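The lever now points to the front: knob top at (328,250), pivot at (281,282), bar ends at (212,112) and (280,177).

```bash
python3 - <<'E'
from h import *
im=load('wrist')
k=px2w(im,328,249,.128);p=px2w(im,281,284,.1);print(k,p)
a=px2w(im,212,112,.089);b=px2w(im,281,178,.089);print(a,b)
yaw=np.arctan2(-(b-a)[0],(b-a)[1]);d=k-p
th=np.arctan2(d[1],d[0]);print('yaw',yaw,'latch',(-np.pi/2+yaw-th)%(2*np.pi))
m=(a+b)/2; m[2]=.072
print(m,go(m,np.pi+.03),go(m,.03))
print(ctrl.get_state()['joint_positions'])
E
```

```text
[ 0.42417749 -0.02518721  0.128     ] [ 0.47438423 -0.02440341  0.1       ]
[ 0.41847406 -0.14519316  0.089     ] [ 0.41753494 -0.07954386  0.089     ]
yaw 0.014304051312946592 latch 1.5694902546860618
[ 0.4180045  -0.11236851  0.072     ] [array([ 68.3, -49.1, 131. ]), array([ -0.3,   0.2, -46.9])] [array([ 68.3, -49.1, 131. ]), array([  0.3,   0.3, 133.1])]
[-0.60613778 -0.19150321  0.55249597  2.00361716  0.10251928  1.29742517
  2.26356469]
```

```bash
python3 -m jog '[[[68,-49,30,0,0,80,60],[68,-49,30,0,0,80,60],[68,-49,30,0,0,80,60],[68,-49,30,0,0,80,60],[68,-49,30,0,0,80,60],[68,-49,30,0,0,80,60],[68,-49,30,0,0,80,60],[68,-49,30,0,0,80,60],[68,-49,30,0,0,80,60],[68,-49,30,0,0,80,60]]]';  python3 - <<'E'
from h import *
print(go([.418,-.112,.13],.025))
W=np.load('pics/side_cloud.npy').reshape(-1,3)
for x in np.arange(.3,1.1,.1):
  m=(abs(W[:,0]-x)<.05)&(W[:,2]>.15)&(W[:,1]>-.5)&(W[:,1]<.25); 
  if m.sum()>20: print(round(x,1),np.percentile(W[m],[2,50,98],axis=0).round(2).tolist())
E
```

```text
time: 5.55
position: [0.4143, -0.1122, 0.1687]
tool_rot: [-0.955, -2.989, 0.001]
ft_force: [0.1, 0.1, -0.0]
grip_width: 0.686
grip_force: 0.0
[array([-3. ,  2.4, 38.7]), array([-0.2, -0.1, 53.1])]
0.4 [[0.41, -0.5, 0.36], [0.43, -0.48, 0.51], [0.45, -0.46, 0.63]]
0.5 [[0.45, -0.46, 0.36], [0.5, -0.41, 0.58], [0.55, -0.36, 0.72]]
0.6 [[0.55, -0.36, 0.36], [0.61, -0.3, 0.53], [0.65, 0.23, 0.69]]
0.7 [[0.65, -0.25, 0.32], [0.68, -0.08, 0.49], [0.72, 0.16, 0.62]]
```

```bash
python3 - <<'E'
from h import *
for n in['side','scene']:
  W=np.load(f'pics/{n}_cloud.npy').reshape(-1,3)
  for y in np.arange(-.4,.35,.05):
    m=(abs(W[:,1]-y)<.02)&(W[:,2]>.25)&(W[:,0]>.35)&(W[:,2]<1)&(W[:,0]<1.3)
    if m.sum()>10: print(n,round(y,2),np.percentile(W[m],[1,50,99],axis=0).round(2)[:,[0,2]].tolist())
E
```

```text
side -0.4 [[0.49, 0.35], [0.51, 0.6], [0.53, 0.73]]
side -0.35 [[0.54, 0.35], [0.56, 0.58], [0.58, 0.71]]
side -0.3 [[0.59, 0.35], [0.61, 0.56], [0.63, 0.69]]
side -0.25 [[0.64, 0.32], [0.66, 0.53], [0.68, 0.66]]
side -0.2 [[0.69, 0.32], [0.72, 0.5], [0.73, 0.63]]
side -0.15 [[0.69, 0.32], [0.7, 0.51], [0.72, 0.62]]
side -0.1 [[0.68, 0.32], [0.69, 0.5], [0.71, 0.62]]
side -0.05 [[0.68, 0.32], [0.68, 0.49], [0.7, 0.61]]
side -0.0 [[0.67, 0.32], [0.67, 0.49], [0.7, 0.6]]
side 0.05 [[0.66, 0.32], [0.67, 0.48], [0.69, 0.59]]
side 0.1 [[0.65, 0.32], [0.66, 0.47], [0.68, 0.58]]
side 0.15 [[0.65, 0.32], [0.65, 0.47], [0.68, 0.57]]
side 0.2 [[0.61, 0.32], [0.64, 0.46], [0.67, 0.57]]
side 0.25 [[0.64, 0.32], [0.66, 0.47], [0.66, 0.56]]
side 0.3 [[0.65, 0.32], [0.65, 0.44], [0.66, 0.55]]
scene -0.4 [[0.49, 0.36], [0.51, 0.73], [0.53, 0.94]]
scene -0.35 [[0.54, 0.36], [0.56, 0.7], [0.58, 0.91]]
scene -0.3 [[0.59, 0.36], [0.61, 0.68], [0.63, 0.88]]
scene -0.25 [[0.64, 0.36], [0.66, 0.65], [0.68, 0.85]]
scene -0.2 [[0.69, 0.33], [0.72, 0.61], [0.73, 0.81]]
scene -0.15 [[0.69, 0.33], [0.7, 0.62], [0.72, 0.8]]
scene -0.1 [[0.68, 0.33], [0.69, 0.61], [0.71, 0.79]]
scene -0.05 [[0.68, 0.33], [0.68, 0.59], [0.7, 0.78]]
scene -0.0 [[0.67, 0.33], [0.67, 0.59], [0.7, 0.77]]
scene 0.05 [[0.66, 0.33], [0.67, 0.58], [0.69, 0.76]]
scene 0.1 [[0.65, 0.33], [0.66, 0.57], [0.68, 0.75]]
scene 0.15 [[0.65, 0.33], [0.65, 0.57], [0.68, 0.74]]
scene 0.2 [[0.61, 0.33], [0.64, 0.54], [0.67, 0.73]]
scene 0.25 [[0.64, 0.32], [0.65, 0.57], [0.66, 0.72]]
scene 0.3 [[0.65, 0.32], [0.65, 0.53], [0.66, 0.7]]
```

```bash
python3 -m jog '[[[-3,2,39,0,0,53,34],[-3,2,39,0,0,53,34],[-3,2,39,0,0,53,34],[-3,2,39,0,0,53,34],[-3,2,39,0,0,53,34],[-3,2,39,0,0,53,34],[-3,2,39,0,0,53,34],[-3,2,39,0,0,53,34]]]';  python3 - <<'E'
from h import *
print(go([.418,-.112,.072],.025), ctrl.get_state()['joint_positions'].round(2))
im=snap('wrist'); cv2.imwrite('pics/w3.png',im['image'][:,:,::-1])
print(w2px(im,[.4178,-.079,.089]),w2px(im,[.418,-.145,.089]))
E
```

```text
time: 6.35
position: [0.4184, -0.1125, 0.1305]
tool_rot: [-2.182, -2.257, 0.002]
ft_force: [0.8, -0.1, -0.4]
grip_width: 0.395
grip_force: 0.0
[array([ 0.5, -0.3, 58.5]), array([-0.1, -0. ,  0.5])] [-0.32 -0.1   0.5   2.09  0.05  1.14  0.19]
[315.45809788 217.82738392] [311.96543767 326.29853052]
```

View pics/w3.png

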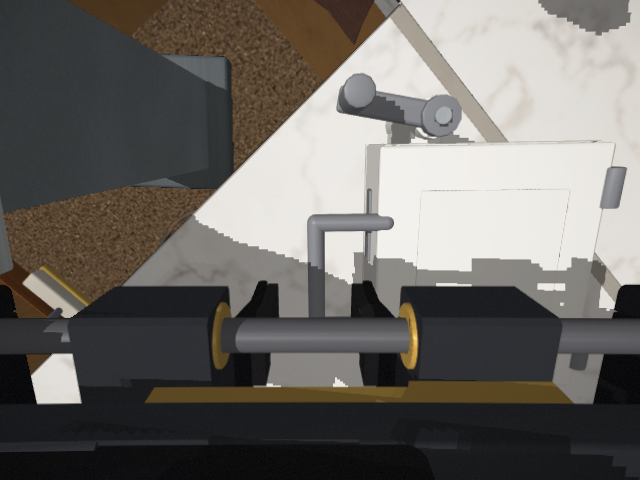

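The bar (column 317) lies midway between the fingers, and the latch is swung to the front at (358,92). I'll descend and pinch.

```bash
python3 -m jog '[[[0,0,30,0,0,0,32],[0,0,59,0,0,0,32],[0,0,59,0,0,0,32],[0,0,59,0,0,0,0],[0,0,59,0,0,0,0],[0,0,59,0,0,0,0],[0,0,59,0,0,0,0],[0,0,59,0,0,0,0],[0,0,59,0,0,0,0]]]' 30;  python3 - <<'E'
import numpy as np
for p,a in [(.15,0),(.3,2),(.45,5),(.6,8),(.75,12),(.9,16),(1.05,20),(1.2,24),(1.35,27),(1.5,30),(1.65,30),(1.75,30)]:
  A=np.radians(a);print(p,a,(161*(1-np.cos(p))+12*np.sin(A)).round(),(-161*np.sin(p)-12*(1-np.cos(A))).round())
E
```

```text
time: 7.3
position: [0.4193, -0.1128, 0.0735]
tool_rot: [-2.186, -2.256, -0.0]
ft_force: [-4.3, -0.1, 5.9]
grip_width: 0.103
grip_force: 30.0
0.15 0 2.0 -24.0
0.3 2 8.0 -48.0
0.45 5 17.0 -70.0
0.6 8 30.0 -91.0
0.75 12 46.0 -110.0
0.9 16 64.0 -127.0
1.05 20 85.0 -140.0
1.2 24 108.0 -151.0
1.35 27 131.0 -158.0
1.5 30 156.0 -162.0
1.65 30 180.0 -162.0
1.75 30 196.0 -160.0
```

```bash
python3 -m jog '[[[0,1,-12,0,0,0,0],[0,2,-24,0,0,0,0],[0,5,-36,-1,0,0,0],[0,8,-48,-2,0,0,0],[0,17,-70,-5,0,0,0],[0,30,-91,-8,0,0,0],[0,46,-110,-12,0,0,0],[0,46,-110,-12,0,0,0]]]';  python3 - <<'E'
from h import *
s=ctrl.get_state();print(s['joint_positions'].round(2))
# rows further, in the new tool frame, referred to original tool frame
a0=np.radians(-12);Q=R.from_rotvec([a0,0,0])
for a,y,z in [(16,64,-127),(20,85,-140),(24,108,-151),(27,131,-158),(30,156,-162),(30,180,-162),(30,196,-160)]:
  print(Q.inv().apply([0,y-46,z+110]).round(),-(a-12))
E
```

```text
time: 8.1
position: [0.4641, -0.111, 0.1863]
tool_rot: [2.081, 2.145, 0.23]
ft_force: [-18.7, -0.4, 16.6]
grip_width: 0.103
grip_force: 30.0
[-0.32 -0.23  0.48  2.09  0.07  1.05  0.16]
[  0.  21. -13.] -4
[  0.  44. -21.] -8
[  0.  69. -27.] -12
[  0.  93. -29.] -15
[  0. 118. -28.] -18
[  0. 142. -23.] -18
[  0. 157. -18.] -18
```

```bash
python3 -m jog '[[[0,8,-9,-2,0,0,0],[0,19,-16,-4,0,0,0],[0,42,-25,-8,0,0,0],[0,67,-31,-12,0,0,0],[0,91,-33,-15,0,0,0],[0,91,-33,-15,0,0,0]]]';  python3 - <<'E'
from h import *
s=ctrl.get_state();print(s['joint_positions'].round(2))
B=s['position']-.012*R.from_rotvec(s['tool_rot']).as_matrix()[:,2]
print(B,'phi~',np.arctan2(B[2]-.084,.579-B[0]),np.hypot(B[2]-.084,.579-B[0]))
h=np.array([.579,0,.084])
for p in[1.5,1.65,1.75]:
  t=np.array([.579-.164*np.cos(p),B[1],.084+.164*np.sin(p)])
  print(go(s['position']+t-B))
E
```

```text
time: 8.7
position: [0.5499, -0.1078, 0.2364]
tool_rot: [1.927, 1.989, 0.485]
ft_force: [0.0, 3.4, 3.7]
grip_width: 0.101
grip_force: 30.0
[-0.31 -0.26  0.46  2.08  0.03  0.83  0.18]
[ 0.54438825 -0.10800538  0.24708375] phi~ 1.3616664333668604 0.16671617484395235
[array([-0.7, 20.7, 10.1])]
[array([-1.5, 42.4, 21.5])]
[array([-2. , 55.9, 30.9])]
```

```bash
python3 -m jog '[[[0,10,4,0,0,0,0],[0,21,8,0,0,0,0],[0,32,13,0,0,0,0],[0,43,19,0,0,0,0],[0,50,24,0,0,0,0],[0,54,27,0,0,0,0],[0,54,27,0,0,0,0]]]';  python3 - <<'E'
from h import *
s=ctrl.get_state();print(s['joint_positions'].round(2))
B=s['position']-.012*R.from_rotvec(s['tool_rot']).as_matrix()[:,2]
print(B,'phi~',np.arctan2(B[2]-.084,.579-B[0]),np.hypot(B[2]-.084,.579-B[0]))
E
```

```text
time: 9.4
position: [0.6104, -0.1054, 0.236]
tool_rot: [1.927, 1.991, 0.483]
ft_force: [-0.1, 4.8, 4.3]
grip_width: 0.105
grip_force: 30.0
[-0.34 -0.11  0.5   1.96 -0.06  0.81  0.23]
[ 0.60487051 -0.10557985  0.24671376] phi~ 1.7284705266887679 0.1647575490847475
```

```bash
python3 -m jog '[[[0,0,0,0,0,0,40],[0,0,0,0,0,0,40],[0,0,-10,0,0,0,40],[0,0,-30,0,0,0,40],[0,0,-60,0,0,0,40],[0,0,-100,0,0,0,50],[0,0,-100,0,0,0,60]]]';  python3 - <<'E'
from h import *
s=ctrl.get_state();print(s['joint_positions'].round(2))
print(go([.46,-.112,.30],.03))
E
```

```text
time: 10.1
position: [0.5629, -0.1105, 0.3299]
tool_rot: [1.928, 1.983, 0.486]
ft_force: [0.8, -0.1, 0.2]
grip_width: 0.562
grip_force: 0.0
[-0.31 -0.27  0.44  1.9   0.04  1.01  0.15]
[array([   1.4, -105.1,  -21. ]), array([27.5,  0. , -0.1])]
```

```bash
python3 -c "
from h import *
print(go([.5,-.165,.27],.025))"; python3 -m jog '[[[0,-30,-10,9,0,0,60],[0,-60,-20,18,0,0,60],[0,-70,-10,27,0,0,60],[-20,-70,-5,27,0,0,60],[-50,-75,0,27,0,0,60],[-54,-75,0,27,0,0,60],[-54,-75,0,27,0,0,60]]]';  python3 - <<'E'
from h import *
im=snap('wrist'); cv2.imwrite('pics/w4.png',im['image'][:,:,::-1])
print(w2px(im,[.516,-.112,.074]))
E
```

```text
[array([-52.7, -84.8,  23.4]), array([27.5, -0. ,  0.2])]
time: 10.8
position: [0.4964, -0.166, 0.289]
tool_rot: [-2.191, -2.251, 0.002]
ft_force: [-0.2, 0.2, -0.7]
grip_width: 0.688
grip_force: 0.0
[335.88779733 164.30897422]
```

View pics/w4.png

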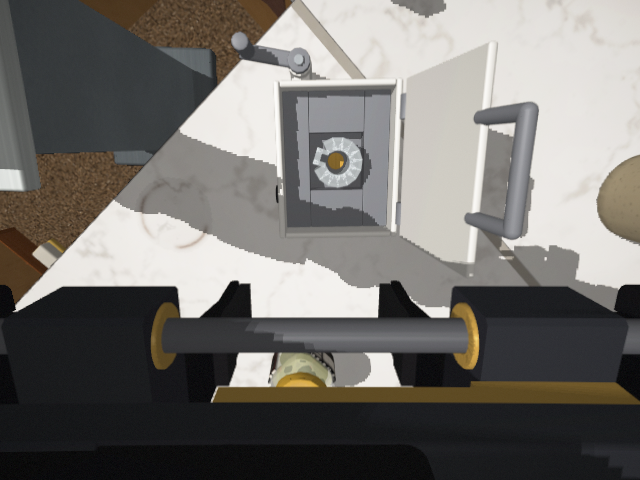

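The lid stands open past upright, with its bar at (520,170). The hub is at about (338,162), and the keyway points left and slightly up at about (318,156). I'll take an enlarged crop for the precise position.

```bash
python3 - <<'E'
from h import *
im=load('wrist')
cv2.imwrite('pics/c2.png',cv2.resize(im['image'][125:200,285:385,::-1],None,fx=8,fy=8,interpolation=cv2.INTER_CUBIC))
E
```

```text
(no output)
```

View pics/c2.png

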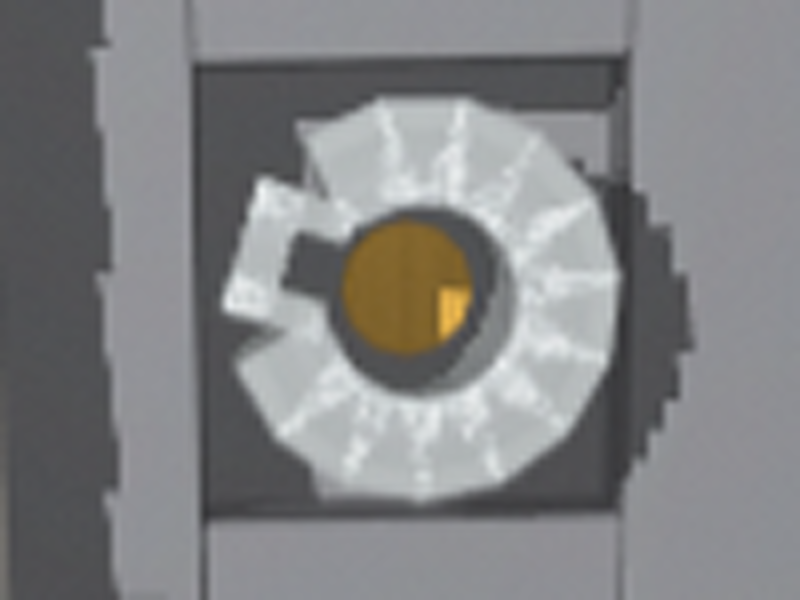

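```bash
python3 - <<'E'
from h import *
im=load('wrist')
q=lambda x,y:px2w(im,(x+.5)/8-.5+285,(y+.5)/8-.5+125,.074)
c=q(421,300);k=q(291,262);d=k-c
print('hub',c,q(417,299),'key',np.linalg.norm(d),'hub yaw',np.arctan2(-d[1],-d[0]))
# base yaw from lid corner etc: rim
p=lambda u,v,z=.08:px2w(im,u,v,z)
for a,b in[((279,83),(281,235)),((400,80),(396,235))]:
  A,B=p(*a),p(*b);e=A-B;print(A,B,np.arctan2(-e[0],e[1]))
# centre from interior corners at deck 54? 
print(ctrl.get_state()['position'])
E
```

```text
hub [ 0.51718603 -0.10980638  0.074     ] [ 0.51668854 -0.10969982  0.074     ] key 0.016660427112295362 hub yaw -0.24902950342132105
[ 0.4603517  -0.04047807  0.08      ] [ 0.46264481 -0.18377475  0.08      ] 0.01600113137996038
[ 0.57095631 -0.03502119  0.08      ] [ 0.58000145 -0.18052522  0.08      ] 0.062084315931476806
[ 0.49690302 -0.16451714  0.28923474]
```

```bash
python3 -c "
from h import *
print(go([.47,.229,.22],1.89))"; python3 -m jog '[[[200,-13,0,0,0,-53,70],[200,-13,0,0,0,-53,70],[200,-13,0,0,0,-53,70],[200,-13,0,0,0,-53,70],[200,-13,0,0,0,-53,70],[200,-13,0,0,0,-53,70],[200,-13,0,0,0,-53,70]]]';  python3 - <<'E'
from h import *
print(go([.44,.15,.22],1.89))
E
```

```text
[array([394.1, -15.2,  69.4]), array([   0. ,   -0. , -106.6])]
time: 11.55
position: [0.4777, 0.0367, 0.2898]
tool_rot: [0.944, 2.996, 0.001]
ft_force: [-0.5, -1.1, 0.3]
grip_width: 0.805
grip_force: 0.0
[array([95.8, 71.2, 69.8]), array([  0. ,   0. , -53.3])]
```

```bash
python3 -c "
from h import *
print(go([.505,.24,.22],1.89))"
```

```text
[array([ 94.1, 182.2,  69.9]), array([  0. ,   0. , -53.3])]
```

```bash
python3 -m jog '[[[94,182,69,0,0,-53,70],[94,182,69,0,0,-53,70],[94,182,69,0,0,-53,70],[94,182,69,0,0,-53,70],[94,182,69,0,0,-53,70],[94,182,69,0,0,-53,70],[94,182,69,0,0,-53,70],[94,182,69,0,0,-53,70]]]';  python3 - <<'E'
from h import *
im=snap('wrist'); 
a,b=w2px(im,[.47,.229,.109]); print(a,b)
cv2.imwrite('pics/w5.png',cv2.resize(im['image'][140:320,200:440,::-1],None,fx=3,fy=3,interpolation=cv2.INTER_CUBIC))
E
```

```text
time: 12.35
position: [0.5064, 0.2378, 0.2206]
tool_rot: [-0.478, 3.105, 0.0]
ft_force: [0.2, 0.0, 0.4]
grip_width: 0.802
grip_force: 0.0
316.67243205436785 192.51539250066116
```

View pics/w5.png

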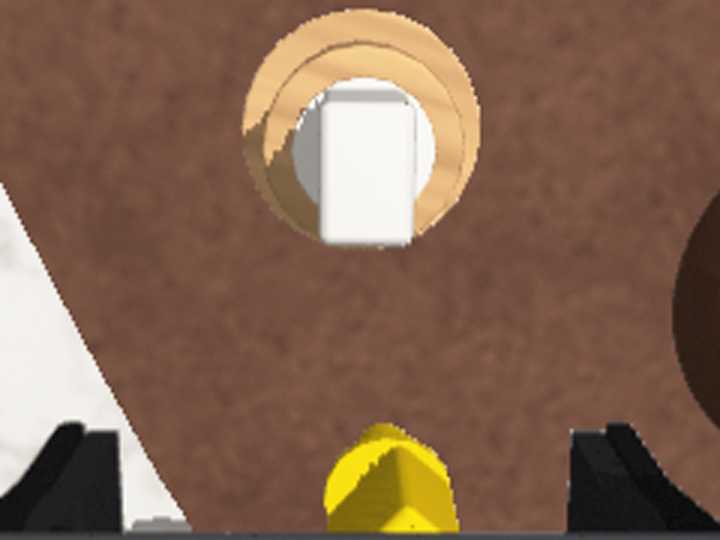

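The white spindle's top face is at crop corners (322,103) to (412,243), aligned with the tool. The yellow look-alike is at crop (390,490), about 100 mm further off.

```bash
python3 - <<'E'
from h import *
im=load('wrist')
q=lambda x,y:px2w(im,(x+.5)/3-.5+200,(y+.5)/3-.5+140,.109)
c=np.mean([q(322,103),q(412,103),q(412,243),q(322,243)],0)
e=q(367,103)-q(367,243);print(c,np.linalg.norm(e),np.arctan2(-e[1],-e[0]))
e=q(322,173)-q(412,173);print(np.linalg.norm(e),np.arctan2(e[1],e[0]))
print(px2w(im,200+410/3,140+515/3),'yellow'); print(go([c[0],c[1],.068],1.88))
E
```

```text
[0.47245842 0.2338782  0.109     ] 0.03423003627433503 0.3114961239932644
0.021985419415360644 -1.2648847331434716
[0.56015211 0.27508516 0.09839414] yellow
[array([ 33.7,   6.6, 152.8]), array([ 0. ,  0. , -0.2])]
```

```bash
python3 -m jog '[[[34,6,30,0,0,0,70],[34,6,80,0,0,0,70],[34,6,120,0,0,0,70],[34,6,151,0,0,0,70],[34,6,151,0,0,0,70],[34,6,151,0,0,0,0],[34,6,151,0,0,0,0],[34,6,151,0,0,0,0],[34,6,151,0,0,0,0],[34,6,151,0,0,0,0]]]' 45; python3 -m jog '[[[0,0,0,0,0,0,0],[0,0,0,0,0,0,0],[0,0,0,0,0,0,0],[0,0,0,0,0,0,0]]]' 45
```

```text
time: 13.4
position: [0.4726, 0.2338, 0.0702]
tool_rot: [-0.485, 3.102, 0.001]
ft_force: [0.4, -0.9, 0.3]
grip_width: 0.437
grip_force: 0.0
time: 13.8
position: [0.4722, 0.2335, 0.0695]
tool_rot: [-0.486, 3.104, 0.0]
ft_force: [-0.3, -0.2, 1.7]
grip_width: 0.274
grip_force: 45.0
```

```bash
python3 -m jog '[[[0,0,-20,0,0,0,0],[0,0,-60,0,0,0,0],[0,0,-110,0,0,0,0],[0,0,-160,0,0,0,0],[0,0,-160,0,0,0,0]]]'; python3 - <<'E'
from h import *
print(go([.517,-.110,.23],1.32))
s=ctrl.get_state();print(s['grip_width']*87,s['joint_positions'].round(2))
E
```

```text
time: 14.3
position: [0.4757, 0.2353, 0.2368]
tool_rot: [-0.483, 3.092, 0.008]
ft_force: [0.8, 0.6, -1.0]
grip_width: 0.274
grip_force: 45.0
[array([  66.2, -341.5,    4.9]), array([ 0.4,  0.7, 32.1])]
23.860161933665434 [-0.66  0.05  0.15  1.74 -0.01  1.34  1.38]
```

```bash
python3 -m jog '[[[20,-100,3,0,0,8,0],[66,-341,3,0,0,32,0],[66,-341,3,0,0,32,0],[66,-341,3,0,0,32,0],[66,-341,3,0,0,32,0],[66,-341,3,0,0,32,0],[66,-341,3,0,0,32,0],[66,-341,3,0,0,32,0],[66,-341,3,0,0,32,0],[66,-341,3,0,0,32,0]]]'; python3 - <<'E'
from h import *
print(go([.517,-.110,.146],1.32))
print(ctrl.get_state()['joint_positions'].round(2))
E
```

```text
time: 15.3
position: [0.5133, -0.1097, 0.2256]
tool_rot: [-0.386, -3.117, -0.001]
ft_force: [0.5, 0.9, -0.4]
grip_width: 0.274
grip_force: 45.0
[array([-3.8,  0.6, 79.5]), array([ 0. , -0.1,  0.3])]
[-0.32  0.05  0.49  1.77 -0.02  1.33  1.51]
```

```bash
python3 -m jog '[[[-4,0,40,0,0,0,0],[-4,0,79,0,0,0,0],[-4,0,79,0,0,0,0],[-4,0,79,0,0,0,0]]]'; python3 - <<'E'
from h import *
print(go([.5172,-.1098,.128],1.32))
E
```

```text
time: 15.7
position: [0.5172, -0.1109, 0.1474]
tool_rot: [-0.385, -3.117, -0.0]
ft_force: [0.8, 0.9, -0.6]
grip_width: 0.267
grip_force: 45.0
[array([ 0.2,  1.1, 19.4]), array([-0. , -0.1,  0.3])]
```

```bash
python3 -m jog '[[[0,1,5,0,0,0,0],[0,1,10,0,0,0,0],[0,1,14,0,0,0,0],[0,1,17,0,0,0,0],[0,1,20,0,0,0,0],[0,1,20,0,0,0,0]]]'; python3 -m jog '[[[0,0,2,0,0,0,0],[0,0,4,0,0,0,0],[0,0,5,0,0,0,0],[0,0,5,0,0,0,0]]]'; python3 -c "
from h import *
s=ctrl.get_state();print(s['torque'])"
```

```text
time: 16.3
position: [0.5173, -0.1114, 0.1269]
tool_rot: [-0.389, -3.117, 0.0]
ft_force: [0.5, 0.4, -1.8]
grip_width: 0.269
grip_force: 45.0
time: 16.7
position: [0.5175, -0.1114, 0.1221]
tool_rot: [-0.389, -3.117, -0.0]
ft_force: [-0.7, 0.4, -1.6]
grip_width: 0.273
grip_force: 45.0
[ 0.00935199 -0.02409667  0.00214682]
```

```bash
python3 -m jog '[[[0,0,1,0,0,0,0],[0,0,2,0,0,0,0],[0,0,3,0,0,0,0],[0,0,3,0,0,0,0]]]';python3 -m jog '[[[0,0,1,0,0,0,0],[0,0,2,0,0,0,0],[0,0,3,0,0,0,0],[0,0,3,0,0,0,0]]]'; python3 -c "
from h import *
s=ctrl.get_state();print(s['torque'])"
```

```text
time: 17.1
position: [0.5175, -0.1114, 0.1191]
tool_rot: [-0.389, -3.117, -0.0]
ft_force: [-0.6, 0.1, -1.7]
grip_width: 0.272
grip_force: 45.0
time: 17.5
position: [0.5174, -0.1114, 0.1161]
tool_rot: [-0.389, -3.117, -0.0]
ft_force: [0.1, 0.4, -1.4]
grip_width: 0.272
grip_force: 45.0
[ 0.00112989  0.01744986 -0.03341989]
```

```bash
python3 -m jog '[[[0,0,3,0,0,0,0],[0,0,6,0,0,0,0],[0,0,9,0,0,0,0],[0,0,12,0,0,0,0],[0,0,15,0,0,0,0],[0,0,18,0,0,0,0],[0,0,18,0,0,0,0]]]';python3 -m jog '[[[0,0,2,0,0,0,0],[0,0,4,0,0,0,0],[0,0,6,0,0,0,0],[0,0,7,0,0,0,0],[0,0,7,0,0,0,0],[0,0,7,0,0,0,0]]]' 60; python3 -c "
from h import *
s=ctrl.get_state();print(s['torque'])"
```

```text
time: 18.2
position: [0.5172, -0.1113, 0.0977]
tool_rot: [-0.389, -3.117, 0.0]
ft_force: [-0.1, 0.6, -1.0]
grip_width: 0.268
grip_force: 45.0
time: 18.8
position: [0.5179, -0.1115, 0.0919]
tool_rot: [0.389, 3.117, 0.0]
ft_force: [-2.5, -1.3, 4.9]
grip_width: 0.271
grip_force: 60.0
[ 0.07828577  0.54489037 -0.01017624]
```

```bash
python3 -m jog '[[[0,0,1,0,0,0,0],[0,0,2,0,0,0,0],[0,0,2,0,0,0,0],[0,0,2,0,0,0,0]]]';python3 -m jog '[[[0,0,1,0,0,0,0],[0,0,2,0,0,0,0],[0,0,2,0,0,0,0],[0,0,2,0,0,0,0]]]'
```

```text
time: 19.2
position: [0.5179, -0.1115, 0.0908]
tool_rot: [0.389, 3.117, 0.001]
ft_force: [-3.9, 0.2, 12.6]
grip_width: 0.273
grip_force: 60.0
time: 19.6
position: [0.518, -0.1115, 0.0908]
tool_rot: [0.389, 3.117, 0.002]
ft_force: [-8.6, 2.5, 24.9]
grip_width: 0.271
grip_force: 60.0
```

```bash
python3 -m jog '[[[1,0,0,0,0,0,0],[1,0,0,0,0,0,0],[1,0,0,0,0,0,0],[1,0,0,0,0,0,0]]]'; python3 - <<'E'
from h import *
s=ctrl.get_state();print(s['torque'],s['tool_rot'])
im=snap('side'); cv2.imwrite('pics/s2.png',cv2.resize(im['image'][100:350,210:460,::-1],None,fx=2.4,fy=2.4,interpolation=cv2.INTER_CUBIC))
E
```

```text
time: 20.0
position: [0.5179, -0.1115, 0.0908]
tool_rot: [0.388, 3.115, 0.002]
ft_force: [-8.0, 0.2, 22.7]
grip_width: 0.268
grip_force: 60.0
[ 0.18569987  1.79795097 -0.01621574] [3.88446971e-01 3.11482314e+00 1.77018580e-03]
```

View pics/s2.png

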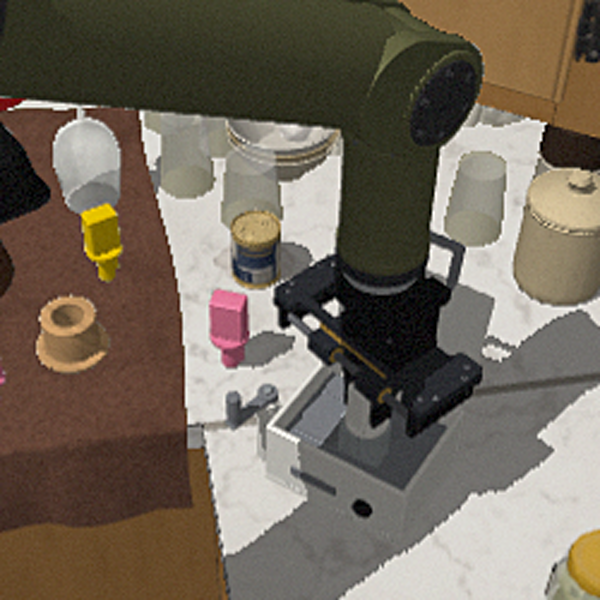

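The base shows the spindle in the hub with the shoulder down, the lid open and the stand empty. I'll relieve the small side load before handing in: lift a little, shift toward -x, and press again.

```bash
python3 -m jog '[[[0,0,-4,0,0,0,0],[0,0,-5,0,0,0,0],[1,0,-5,0,0,0,0],[1,0,-5,0,0,0,0],[1,0,-5,0,0,0,0]]]'; python3 -m jog '[[[0,0,2,0,0,0,0],[0,0,4,0,0,0,0],[0,0,5,0,0,0,0],[0,0,5,0,0,0,0],[0,0,5,0,0,0,0]]]'; python3 -c "
from h import *
s=ctrl.get_state();print(s['torque'])"
```

```text
time: 20.55
position: [0.5173, -0.1113, 0.093]
tool_rot: [0.388, 3.114, -0.0]
ft_force: [3.9, -1.4, 4.8]
grip_width: 0.271
grip_force: 60.0
time: 21.05
position: [0.5175, -0.1114, 0.0908]
tool_rot: [0.388, 3.114, 0.001]
ft_force: [-3.8, 0.2, 23.9]
grip_width: 0.274
grip_force: 60.0
[-0.07113939  0.88330542 -0.00281793]
```

```bash
python3 -m jog '[[[0,0,1,0,0,0,0],[0,0,1,0,0,0,0],[0,0,1,0,0,0,0],[0,0,1,0,0,0,0],[0,0,1,0,0,0,0]]]' && python3 -c "
from bench import ctrl
print(ctrl.close_job())"
```

```text
time: 21.55
position: [0.5176, -0.1114, 0.0907]
tool_rot: [0.388, 3.114, 0.002]
ft_force: [-5.0, 1.2, 29.3]
grip_width: 0.27
grip_force: 60.0
the job is handed in; nothing more can be done
None
```

I handed the job in at 21.6 s: latch swung free (about 1.57 rad), lid left open past upright (about 1.73 rad), and the spindle keyed into the hub and held against a hard stop with about 29 N; its flush seat is judged from force and height, and no verdict came back.

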